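# Unlock the folding lid stay and close the cutlery chest

## Robot

A 7-joint arm with a two-finger parallel gripper is mounted at the origin on the work surface; the furniture and walls round the work are solid. World frame = base frame: x ahead of the robot, y to its left, z up, the work surface at z = 0. Lengths are in mm, angles in rad, forces in N, time in s.
With the tool pointing down it reaches from about 400 to 875 mm from the base axis. Payload 6.5 kg.
Tool frame: the origin (TCP) lies on the mounting face of the last link; the fingertips stand 166 mm ahead of it and the grasp point (between the pads) lies 147 mm ahead of it; z points along the fingers, y is the direction in which the jaws open and shut (so a half turn about z gives the same grasp; the last joint's range is limited). The gripper opens to 88 mm and grips with 3 to 60 N. Pads are 18 mm wide; open, the fingers measure 123 mm over their backs; the gripper's body (75 mm by 187 mm) begins 45 mm behind the grasp point.
Start: joints at [-1.302, 0.536, -0.004, 1.538, 0.003, 1.067, -0.071], TCP at [213.567, 613.905, 404.716] pointing down, gripper open.
Joint ranges: [-2.7, 2.7], [-0.37, 2.16], [-1.27, 1.26], [0.24, 2.4], [-1.31, 4.45], [0.19, 1.91], [-2.76, 2.76]. Speed limits (rad/s): [2.39, 2.39, 3.14, 3.14, 3.14, 3.14, 3.14].

## Interface

Orientations are given as [roll, pitch, yaw] about the fixed x, y, z axes, in that order (R = Rz(yaw) Ry(pitch) Rx(roll)).
In Python, from workcell import monitor, optics, order gives the robot as it stands.
- The arm moves only by the tool send_rows, never from a script. Its argument "steps" is one flat list of numbers, 7 for each row, row after row: the turn, a rotation vector about the tool's x, y, z in rad, then the shift along the tool's x, y, z in mm, then the finger opening in mm, from 0 to 88.1. A call has 1 to 20 rows; each row shifts and turns the pose as measured when the row begins, along the tool's axes as they then stand; what a row does not reach is not made up. A row lasts 1/8 s, in which the tool goes at most 62.5 mm and 10.7 degrees, less where a joint would pass 70% of its speed; a pose out of reach is approached as far as the arm can. A call is refused whole if a number of a shift passes 62.5 or a number of a turn 0.188, either way. A call with a gripper value outside its range is refused whole. The fingers move at their own pace and stop on an object; "force" is the grip in N (left out, the last holds). Time passes only in rows, so rows that do not move let the fingers close. It gives the time, the measured TCP pose, the force and the opening at its end, in the units of the state.
- monitor.state(): the state, without advancing time (a new reading comes with each control period).
- optics.snapshot(name): name is "side" or "top"; returns the picture (400x640x3 uint8, blue, green, red); there is no depth.
- optics.camera_model(name): a dict with "fx", "fy", "cx", "cy" (pixels), "distortion" ([k1, k2, p1, p2, k3] as OpenCV has them; the pictures are not rectified), "origin" and "orientation" of the camera in the world. Camera axes: x right, y down, z forward; pixel columns grow to the right and rows downward; lengths in mm; the calibration is good to about 2 mm. A picture is of the moment at which its call begins. camera_model takes no time and is no camera call.
- order.close_job(): hands the job in, once; it reports no verdict.
The state is a dict: "clock": time; "q": joint angles; "joint_vel": joint speeds; "effort": joint torques, N m; "tool_pos": TCP position; "ee_rot": TCP orientation; "ft_force": force on the tool from outside, world axes, zero at the start; "ft_torque": the same for the moment, N m; "gripper_width": finger opening in mm.
Only numpy, scipy, OpenCV 4.12 (cv2) and the standard library are available. Lean on these libraries where they do the work, as an engineer would, in place of code of your own. Each camera call takes 0.05 s, during which the arm holds its last target.

## Task

The lid of the wooden cutlery chest is propped open by a folding steel stay that is locked just past straight. Lift the stay's knee by its knob, up and over centre, so that it unlocks; then lower the lid gently until it lies fully shut, and let go of everything.

Things in the scene. Friction and masses are not known exactly. Their poses are not given: they have to be found in the camera images.
- stay_knob (a point): Middle of the knee's knob: level pin, 14 mm dia, 44 mm long, 22 mm cap, sticking out towards the robot from the folding stay on the chest's near end. x along the pin, away from the robot; y along the lower arm, from its pivot to the knee; z the lifting way. The knob swings only about that pivot, 146 mm along -y, axis parallel to x: locked start to straight 12 mm of arc, 30 to 40 mm is ample.
- stay_knee (a joint): Bend of the stay's knee, rad: -0.35 locked (sagging below straight, on its stop; while negative the lid cannot be pressed down), 0 straight, positive when folded up past centre; about 2.6 with the lid shut.
- lid_press (a point): Point on the wooden lid's outer face, midway along it, 40 mm from its free edge; good to press on. Lid 170 mm along the hinge, 250 mm deep, 14 mm thick; hinge on the robot's left, 100 mm above the bench. x along the hinge, away from the robot; y across the lid towards the hinge; z out of the outer face (up when shut). Hinge axis: 210 mm along +y and 14 mm along -z.
- chest_lid (a joint): Opening angle of the lid, rad: 0 shut, 1.05 as propped open. The hinge is stiff: once unlocked, the lid stays where it is left and must be pressed down all the way (1 to 5 N near its free edge); the stay folds along by itself.

How it is judged (in metres and radians):
On the way:
1. the stay's knee is folded upward past centre (more than 0.2 rad), the lid still open (value of joint stay_knee above 0.2 rad and value of joint chest_lid above 0.3 rad), for 0.1 s.
At the end, for the whole second after the job is handed in: The chest's lid lies shut (within 0.06 rad, about 15 mm at its free edge) and at rest (value of joint chest_lid below 0.06 rad and velocity of joint chest_lid between -0.05 and 0.05 rad/s); the robot touches nothing.
It fails at once if the lid is slammed (closing faster than 3 rad/s) (velocity of joint chest_lid below -3 rad/s).
It also fails if it takes over 48 s, if anything falls off the work surface, if the arm or the gripper's body presses on something with over 40 N, if the wrist force passes 120 N, or if a joint passes its speed limit or range.

## Working session

There is one attempt and no reset: what is moved stays moved. The work goes in short steps, Python scripts to look and compute and a tool call to move; the robot and the scene stay as the last step left them, time stands still between calls to the robot, and variables do not carry over. Pictures are saved under pics/ and viewed, and the job is handed in when it is done.

Besides the shell and the picture viewer there is one more tool, called after "Emit:" as name(argument=value, ...) on one line, values as JSON. send_rows: Moves the arm, as the interface text tells. Its arguments: {"type":"object","properties":{"steps":{"type":"array"},"force":{"type":"number"}},"required":["steps"]}

```bash
mkdir -p pics; ls; python3 - <<'E'
from workcell import monitor, optics, order
import cv2
print(monitor.state())
for n in("side","top"):
    print(optics.camera_model(n)); cv2.imwrite(f"pics/{n}0.png",optics.snapshot(n))
E
```

```text
pics
{'clock': 0.0, 'q': array([-1.3021568 ,  0.53716528, -0.00444279,  1.53885125,  0.00263996,
        1.06728958, -0.07121802]), 'joint_vel': array([ 3.39052158e-04, -1.56033375e-04, -2.24798702e-04, -5.81478484e-04,
        3.00855359e-04,  8.72006948e-05,  6.65412461e-04]), 'effort': array([-5.72435365e-04, -5.70980108e+01,  9.90157463e-01, -2.51597106e+01,
       -5.62255376e-02,  1.81203336e-02,  1.41510768e-04]), 'tool_pos': array([213.49478388, 613.59699498, 403.84790545]), 'ee_rot': array([-3.13989191e+00,  1.58194032e-04,  2.80683003e+00]), 'ft_force': array([ 0.49035999, -0.04842045,  0.08178125]), 'ft_torque': array([-0.01280074, -0.0370538 , -0.0427308 ]), 'gripper_width': 88.14139599721831}
{'fx': 383.1509608504877, 'fy': 383.1509608504877, 'cx': 318.64536337871294, 'cy': 197.50280388127248, 'distortion': array([0.01424289, 0.        , 0.        , 0.        , 0.        ]), 'origin': array([559.09103432, 896.07969893, 536.59757698]), 'orientation': array([-1.93463942, -0.02304849,  3.11369591])}
{'fx': 365.9614180796052, 'fy': 365.9614180796052, 'cx': 322.6188229888229, 'cy': 191.68123065334203, 'distortion': array([-0.07844727,  0.        ,  0.        ,  0.        ,  0.        ]), 'origin': array([ 422.37078898,   64.85240009, 1076.74617382]), 'orientation': array([-3.00172784,  0.01856895, -1.55104592])}
```

View pics/side0.png

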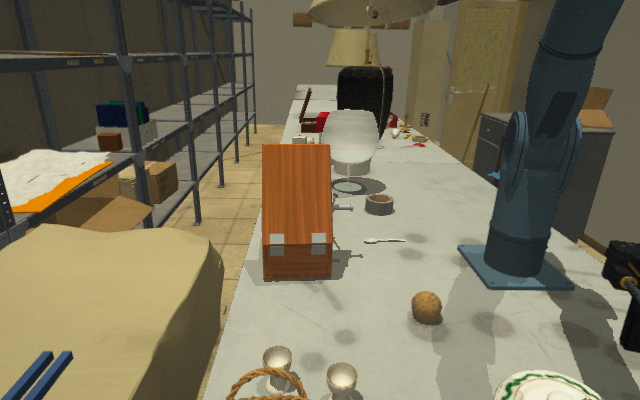

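View pics/top0.png

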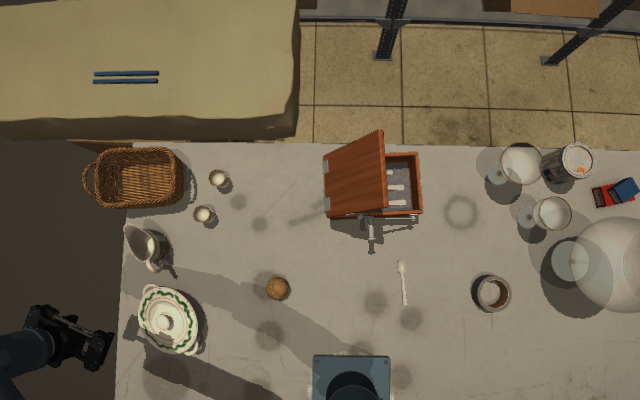

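Top view: the chest is at about (325–420, 135–220), with the lid hinged on the left, and the knob near (372, 240). Side view: the knob is near (345, 207). I'll zoom in on both.

```bash
python3 - <<'E'
import cv2
t=cv2.imread("pics/top0.png")[120:270,300:450]; cv2.imwrite("pics/topz.png",cv2.resize(t,(600,600),interpolation=cv2.INTER_CUBIC))
t=cv2.imread("pics/side0.png")[135:285,250:400]; cv2.imwrite("pics/sidez.png",cv2.resize(t,(600,600),interpolation=cv2.INTER_CUBIC))
E
```

```text
(no output)
```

View pics/topz.png

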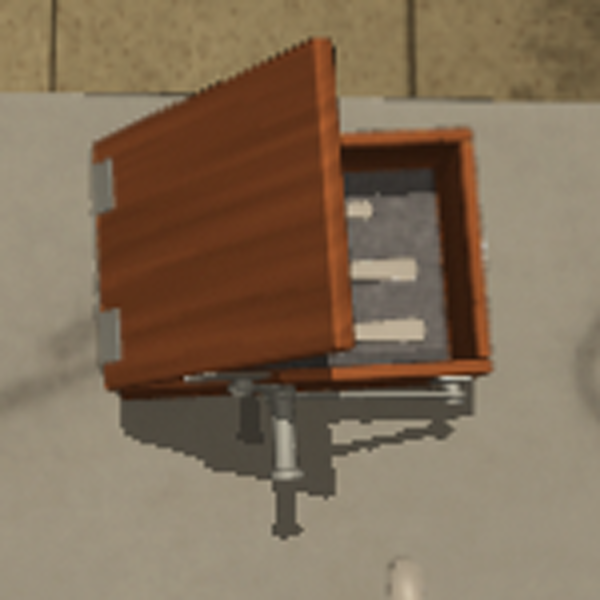

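View pics/sidez.png

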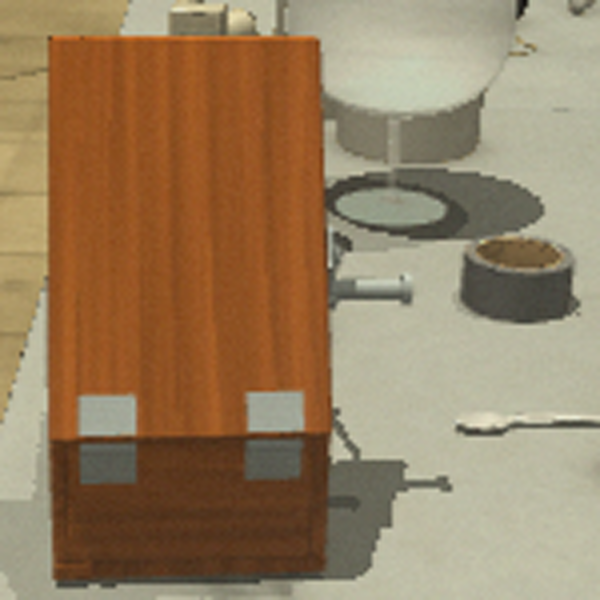

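```bash
cat > h.py <<'E'
import numpy as np, cv2
from scipy.spatial.transform import Rotation as R
from workcell import monitor, optics, order
M={n:optics.camera_model(n) for n in("side","top")}
def ray(n,px):
    m=M[n];K=np.array([[m['fx'],0,m['cx']],[0,m['fy'],m['cy']],[0,0,1]])
    u=cv2.undistortPoints(np.array([[px]],float),K,m['distortion'])[0,0]
    d=R.from_euler('xyz',m['orientation']).as_matrix()@np.array([u[0],u[1],1]);return np.array(m['origin']),d/np.linalg.norm(d)
def tri(ps,pt):
    o1,d1=ray('side',ps);o2,d2=ray('top',pt)
    a=np.linalg.lstsq(np.c_[d1,-d2],o2-o1,rcond=None)[0]
    p,q=o1+a[0]*d1,o2+a[1]*d2
    return (p+q)/2,np.linalg.norm(p-q)
def proj(n,P):
    m=M[n];K=np.array([[m['fx'],0,m['cx']],[0,m['fy'],m['cy']],[0,0,1]])
    Rm=R.from_euler('xyz',m['orientation']).as_matrix().T
    return cv2.projectPoints(np.array([P],float),cv2.Rodrigues(Rm)[0],-Rm@np.array(m['origin']),K,m['distortion'])[0].ravel()
E
python3 - <<'E'
from h import *
np.set_printoptions(precision=1,suppress=True)
T=lambda s,t:tri((250+(s[0]-1.5)/4,135+(s[1]-1.5)/4),(300+(t[0]-1.5)/4,120+(t[1]-1.5)/4))
for n,s,t in [('hingefar',(52,437),(95,143)),('hingenear',(328,433),(107,388)),('freefar',(50,37),(315,40)),('freenear',(318,37),(335,350)),('cap',(406,288),(287,473)),('pinroot',(340,288),(284,400))]:
    print(n,*T(s,t))
o,d=ray('top',(300+453/4,120+390/4)); 
print('pivot at z=85',o+d*(85-o[2])/d[2])
E
```

```text
hingefar [658.4  85.4 108.7] 1.3437420267689677
hingenear [493.5  74.1 106.8] 3.0347295656081106
freefar [666.  -35.7 320.7] 2.576459869852035
freenear [500.  -45.6 321.4] 3.3504900843638286
cap [437.7 -39.7 155.3] 0.9252733423212846
pinroot [482.5 -37.5 155.8] 0.7412367571299582
pivot at z=85 [ 495.1 -161.2   85. ]
```

Hinge height (108 outer face), lid width (165) and knob length (45) all match the given sizes. The knob middle is at about (460, −38.5, 155.5), and the stay pivot is about 146 mm away at y −161, z 77. I'll turn the hand square to the hinge (yaw ≈ 3.205) and move above the knob.

Emit:
send_rows(steps=[0,0,-0.133,0,0,-5,88,0,0,-0.133,0,0,-5,88,0,0,-0.133,0,0,-5,88,0,0,0,-12,-48,0,88,0,0,0,-12,-48,0,88,0,0,0,-12,-48,0,88,0,0,0,-12,-48,0,88,0,0,0,-12,-48,0,88,0,0,0,-12,-48,0,88,0,0,0,-12,-48,0,88,0,0,0,-12,-48,0,88,0,0,0,-12,-48,0,88,0,0,0,-12,-48,0,88,0,0,0,-12,-48,0,88,0,0,0,-12,-48,0,88,0,0,0,-12,-45,0,88,0,0,0,-12,-30,0,88,0,0,0,0,0,0,88])

```text
clock: 2.35
tool_pos: [435.5, -44.6, 417.8]
ee_rot: [-3.135, -0.004, -3.064]
ft_force: [-0.6, 0.8, -0.3]
gripper_width: 88.2
```

Emit:
send_rows(steps=[0,-0.15,0,0,0,0,88,0,0,0,4,4,40,88,0,0,0,0,0,0,88])

```text
clock: 2.72
tool_pos: [436.3, -38.2, 376.8]
ee_rot: [-3.137, 0.15, -3.061]
ft_force: [-1.0, 0.2, -0.1]
gripper_width: 88.1
```

```bash
cat >> h.py <<'E'
def need(target_grasp, ahead=147):
    s=monitor.state();Rm=R.from_euler('xyz',s['ee_rot']).as_matrix()
    g=s['tool_pos']+Rm[:,2]*ahead
    print('rot',s['ee_rot'].round(3),'pt',g.round(1),'tool delta',(Rm.T@(np.array(target_grasp)-g)).round(1),'F',s['ft_force'].round(1),'t',s['clock'])
def snap(tag,crop=None):
    for n in("side","top"):
        im=optics.snapshot(n); cv2.imwrite(f"pics/{n}_{tag}_raw.png",im)
        x,y=(250,100) if n=='side' else (290,90)
        z=cv2.resize(im[y:y+190,x:x+190],None,fx=3,fy=3,interpolation=cv2.INTER_CUBIC)
        cv2.imwrite(f"pics/{n}_{tag}.png",z)
E
python3 - <<'E'
from h import *
need([452,-39,155.5]); snap('a')
E
```

```text
rot [-3.137  0.15  -3.061] pt [458.2 -37.2 231.5] tool delta [17.6 -1.  74.2] F [-1.   0.2 -0.1] t 2.725
```

View pics/side_a.png

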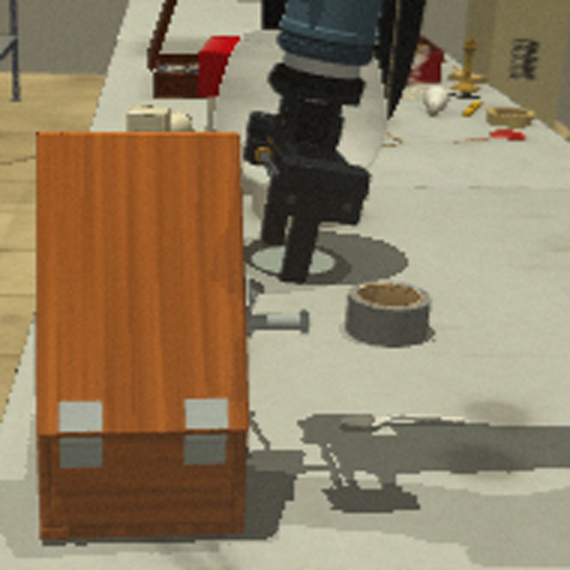

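View pics/top_a.png

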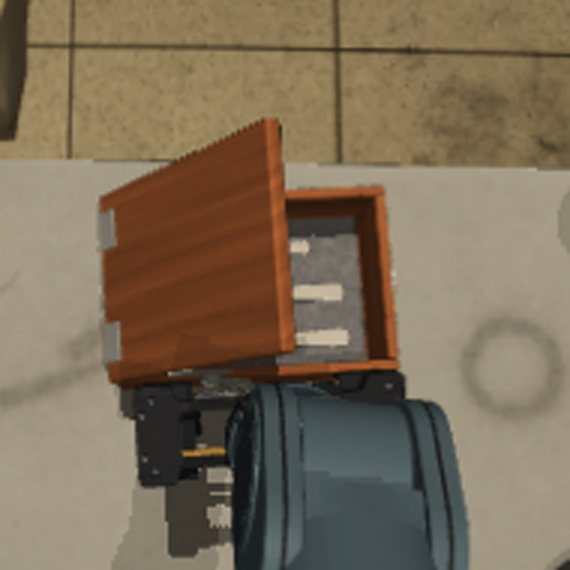

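The jaws are above the pin: finger tips at side (293, 278) and pin at (250–308, 320), with the body clear of the lid. Next I back off in x, then go down.

Emit:
send_rows(steps=[0,0,0,16,-1,0,88,0,0,0,0,0,25,88,0,0,0,0,0,25,88,0,0,0,0,0,20,88,0,0,0,0,0,0,88], force=25)

```text
clock: 3.45
tool_pos: [431.4, -40.7, 310.7]
ee_rot: [-3.138, 0.162, -3.062]
ft_force: [0.0, 0.2, 0.5]
gripper_width: 88.2
```

```bash
python3 - <<'E'
from h import *
need([452,-39,155.5]); snap('b')
E
```

```text
rot [-3.138  0.162 -3.062] pt [455.  -39.4 165.7] tool delta [4.6 0.7 9.6] F [0.  0.2 0.5] t 3.45
```

View pics/side_b.png

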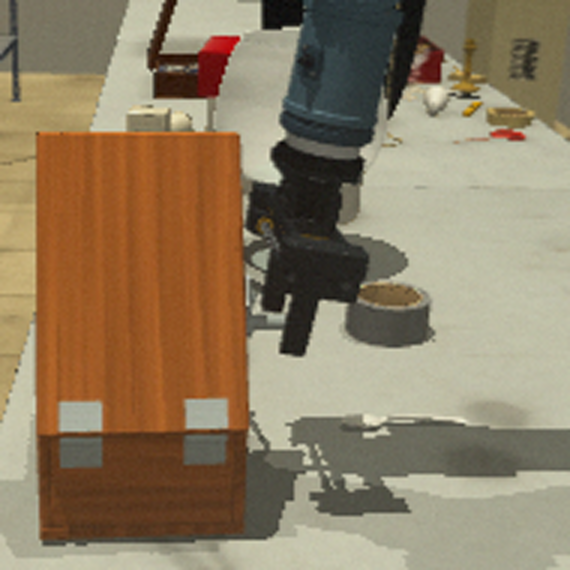

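The pin now lies between the fingers, and the near finger hides the cap. I'll go down the last 10 mm and close.

Emit:
send_rows(steps=[0,0,0,2,0,9,88,0,0,0,0,0,2,60,0,0,0,0,0,0,30,0,0,0,0,0,0,10,0,0,0,0,0,0,5,0,0,0,0,0,0,5,0,0,0,0,0,0,5], force=25)

```text
clock: 4.42
tool_pos: [432.3, -40.9, 302.1]
ee_rot: [-3.138, 0.168, -3.062]
ft_force: [-0.1, -1.0, 0.7]
gripper_width: 30.1
```

```bash
python3 - <<'E'
from h import *
need([452,-39,155.5]); snap('c')
E
```

```text
rot [-3.138  0.168 -3.062] pt [456.8 -39.5 157.2] tool delta [5.  0.8 0.9] F [-0.1 -1.   0.7] t 4.425
```

View pics/side_c.png

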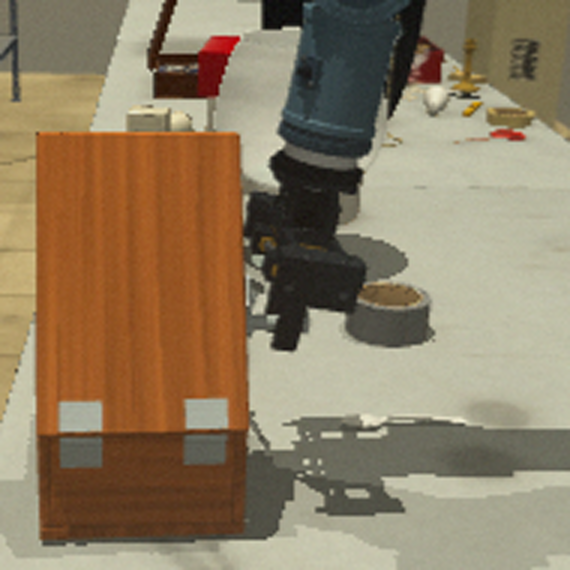

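The fingers are at 30 mm and still closing. I'll wait.

Emit:
send_rows(steps=[0,0,0,0,0,0,5,0,0,0,0,0,0,5,0,0,0,0,0,0,5,0,0,0,0,0,0,5,0,0,0,0,0,0,5], force=25)

```text
clock: 5.15
tool_pos: [432.2, -38.3, 302.1]
ee_rot: [-3.141, 0.167, -3.06]
ft_force: [0.7, 1.5, -0.0]
gripper_width: 12.6
```

Gripped: 12.6 mm on the 14 mm pin. Now I lift along the arc.

Emit:
send_rows(steps=[0,0,0,-0.8,-3.2,-5,5,0,0,0,-0.8,-3.4,-5,5,0,0,0,-0.8,-3.6,-5,5,0,0,0,-0.8,-3.8,-5,5])

```text
clock: 5.65
tool_pos: [433.2, -54.3, 323.3]
ee_rot: [-3.14, 0.167, -3.062]
ft_force: [4.0, -3.6, -9.1]
gripper_width: 12.4
```

```bash
python3 - <<'E'
from h import *
need([452,-39,155.5]); snap('d')
E
```

```text
rot [-3.14   0.167 -3.062] pt [457.6 -52.5 178.3] tool delta [ 8.2 14.  21.8] F [ 4.  -3.6 -9.1] t 5.65
```

View pics/side_d.png

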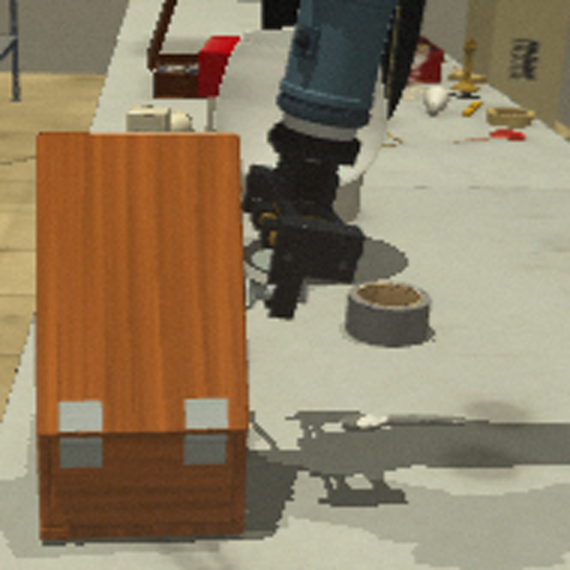

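The knob has travelled about 26 mm with the hand. I'll do the rest of the arc.

Emit:
send_rows(steps=[0,0,0,-0.7,-4,-4.4,5,0,0,0,-0.7,-4,-4.2,5,0,0,0,-0.7,-4,-4,5,0,0,0,0,0,0,5])

```text
clock: 6.25
tool_pos: [433.9, -68.0, 335.9]
ee_rot: [-3.138, 0.167, -3.063]
ft_force: [3.3, -1.9, -6.8]
gripper_width: 11.8
```

```bash
python3 - <<'E'
from h import *
need([452,-39,155.5]); snap('e')
E
```

```text
rot [-3.138  0.167 -3.063] pt [458.2 -66.5 191. ] tool delta [ 9.9 28.  34.2] F [ 3.3 -1.9 -6.8] t 6.25
```

View pics/side_e.png

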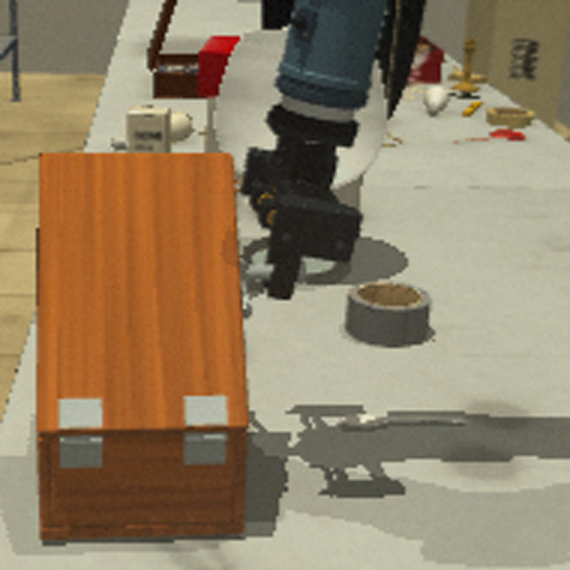

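View pics/top_e.png

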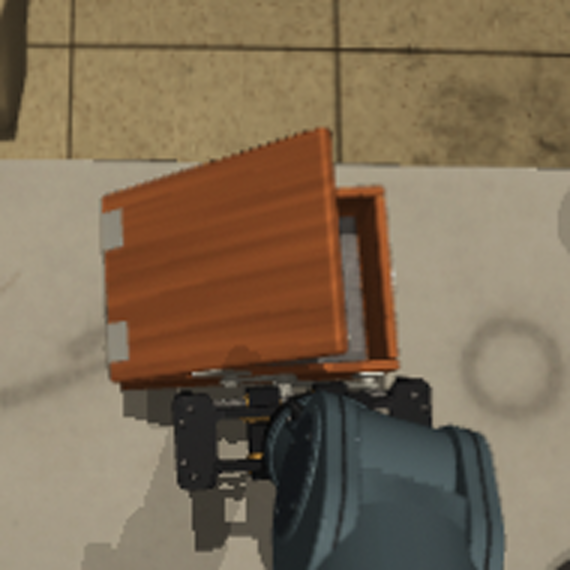

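The lid has dropped visibly: its free edge is now at top (330, 130–350) and side row 153. The knee has therefore folded past centre. I'll open and draw the hand up and away.

Emit:
send_rows(steps=[0,0,0,0,0,0,60,0,0,0,0,0,0,60,0,0,0,0,0,0,60,0,0,0,0,0,0,60,0,0,0,0,0,0,60,0,0,0,0,0,0,60,0,0,0,0,0,-20,60,0,0,0,0,0,-40,60,0,0,0,0,0,-40,60,0,0,0,0,0,-40,0,0,0,0,0,0,0,0])

```text
clock: 7.72
tool_pos: [410.0, -68.7, 478.9]
ee_rot: [-3.14, 0.165, -3.061]
ft_force: [0.9, 0.4, -0.5]
gripper_width: 41.9
```

```bash
python3 - <<'E'
from h import *
need([452,-39,155.5]); snap('f')
E
```

```text
rot [-3.14   0.165 -3.061] pt [434.1 -67.  333.9] tool delta [  9.5  26.8 179.2] F [ 0.9  0.4 -0.5] t 7.725
```

View pics/side_f.png

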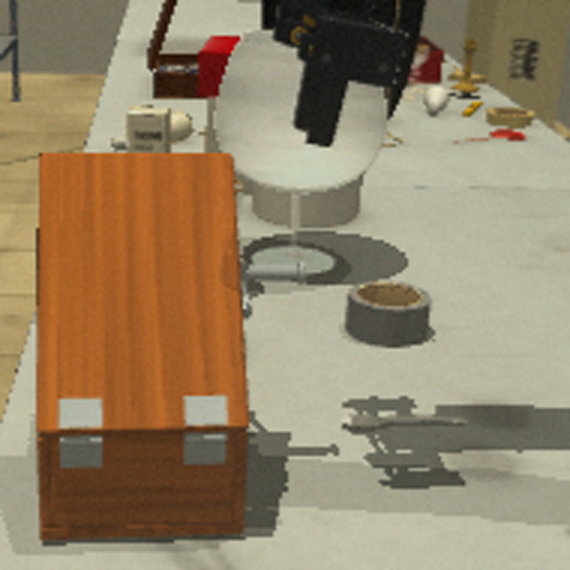

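View pics/top_f.png

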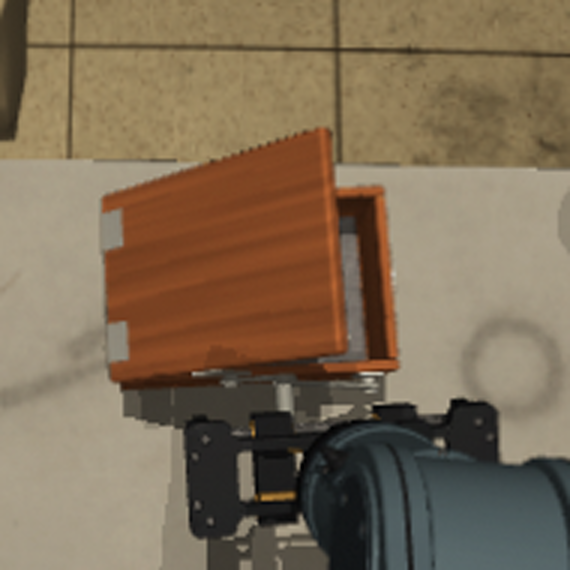

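The hand is free and the lid stays put. I'll measure its angle and work out the press path.

```bash
python3 - <<'E'
from h import *
np.set_printoptions(precision=1,suppress=True)
T=lambda s,t:tri((250+(s[0]-1)/3,100+(s[1]-1)/3),(290+(t[0]-1)/3,90+(t[1]-1)/3))
a=T((41,154),(320,128));b=T((231,154),(336,352));print(a,b)
H=np.array([576,67.6,100]);u=np.array([.063,-.998,0]);z=np.array([0,0,1])
m=(a[0]+b[0])/2; d=m-H; phi=np.arctan2(d[2],d@u)-np.arctan2(14,250); print('phi',phi,'r',np.hypot(d[2],d@u))
for p in (phi,.6,.4,.2,.1,0): print(round(p,2), H+210*(np.cos(p)*u+np.sin(p)*z)+14*(np.cos(p)*z-np.sin(p)*u))
E
```

```text
(array([669.1, -79.4, 292.1]), np.float64(1.4085931945287007)) (array([503.5, -89.3, 292.3]), np.float64(2.689294243195912))
phi 0.844718372331761 r 245.22012688399568
0.84 [584.1 -61.1 266.3]
0.6 [586.4 -97.5 230.1]
0.4 [ 587.8 -120.   194.7]
0.2 [ 588.8 -135.   155.4]
0.1 [ 589.1 -139.5  134.9]
0 [ 589.2 -142.   114. ]
```

The lid is at about 0.84 rad with radius 245 (nominal 250, plausible). I'll make the hand vertical, close the fingers and move over the press point from above.

Emit:
send_rows(steps=[0,0.165,0,0,0,-25,0,0,0,0,0,0,-10,0,0,0,0,0,0,0,0,0,0,0,-35,2,0,0,0,0,0,-35,2,0,0,0,0,0,-35,2,0,0,0,0,0,-35,2,0,0,0,0,0,-30,2,0,0,0,0,0,0,0,0,0])

```text
clock: 8.95
tool_pos: [577.2, -44.3, 497.0]
ee_rot: [-3.141, -0.007, -3.061]
ft_force: [-0.4, -0.4, 0.6]
gripper_width: 0.5
```

```bash
python3 - <<'E'
from h import *
need([585,-44,285],166); snap('g');print(monitor.state()['gripper_width'])
E
```

```text
rot [-3.141 -0.007 -3.061] pt [576.1 -44.6 331. ] tool delta [-9.2 -0.1 46. ] F [-0.4 -0.4  0.6] t 8.95
0.1406499190205411
```

View pics/side_g.png

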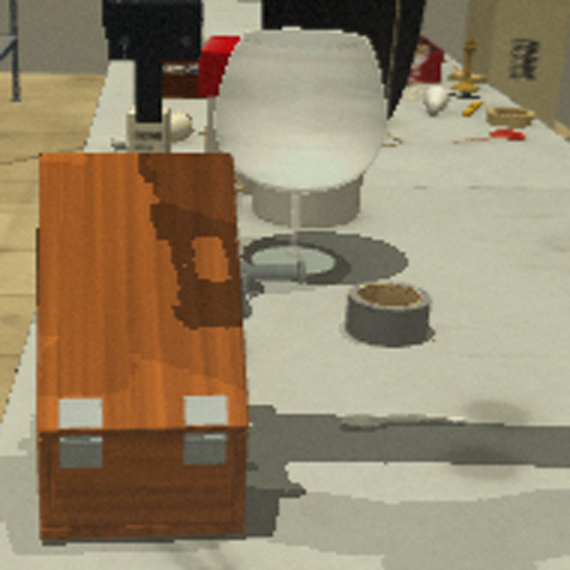

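```bash
python3 - <<'E'
from h import *
p=proj('side',[576,-44.6,331]);print((p-[250,100])*3)
E
```

```text
[148.06525032 119.2601153 ]
```

Emit:
send_rows(steps=[0,0,0,-8,0,15,0,0,0,0,0,0,15,0,0,0,0,0,0,8,0,0,0,0,0,0,0,0], force=20)

```text
clock: 9.55
tool_pos: [581.5, -45.4, 456.1]
ee_rot: [-3.141, -0.009, -3.064]
ft_force: [0.2, -0.2, 0.1]
gripper_width: 0.4
```

Tip projection matches the picture (148, 119 against about 148, 122), so the path is trustworthy. Next I approach until contact, in small rows.

Emit:
send_rows(steps=[0,0,0,0,0,8,0,0,0,0,0,0,8,0,0,0,0,0,0,6,0,0,0,0,0,-5,5,0])

```text
clock: 10.05
tool_pos: [581.9, -50.2, 428.3]
ee_rot: [3.141, -0.007, -3.063]
ft_force: [-0.5, 0.3, 1.5]
gripper_width: 0.4
```

Emit:
send_rows(steps=[0,0,0,0,-6,6,0,0,0,0,0,-6,6,0,0,0,0,0,-6,6,0,0,0,0,0,-6,6,0])

```text
clock: 10.55
tool_pos: [583.7, -76.0, 402.9]
ee_rot: [3.141, -0.006, -3.064]
ft_force: [0.3, 1.5, -0.4]
gripper_width: 0.2
```

```bash
python3 - <<'E'
from h import *
need([585,-44,285],166); snap('h')
E
```

```text
rot [ 3.141 -0.006 -3.064] pt [582.7 -76.  236.9] tool delta [ -4.5  31.7 -48.1] F [ 0.3  1.5 -0.4] t 10.55
```

View pics/side_h.png

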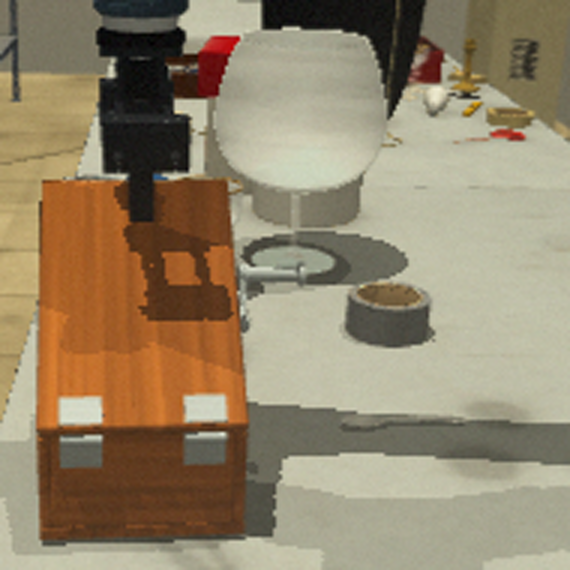

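The tip is on the lid at side (142, 220) and the lid is following, with its edge now at row 180. I continue along the arc.

Emit:
send_rows(steps=[0,0,0,0,-5,6,0,0,0,0,0,-5,7,0,0,0,0,0,-5,7,0,0,0,0,0,-4,7,0,0,0,0,0,-4,7,0,0,0,0,0,-4,7,0])

```text
clock: 11.4
tool_pos: [585.7, -105.4, 359.3]
ee_rot: [-3.141, -0.006, -3.065]
ft_force: [0.4, 0.6, 0.1]
gripper_width: 0.1
```

```bash
python3 - <<'E'
from h import *
need([588,-118,155],166)
E
```

```text
rot [-3.141 -0.006 -3.065] pt [ 584.6 -105.6  193.3] tool delta [ -2.6 -12.6  38.3] F [0.4 0.6 0.1] t 11.4
```

Emit:
send_rows(steps=[0,0,0,0,-3,7,0,0,0,0,0,-3,7,0,0,0,0,0,-2,7,0,0,0,0,0,-2,7,0,0,0,0,0,-2,7,0])

```text
clock: 12.02
tool_pos: [586.4, -118.4, 321.6]
ee_rot: [-3.141, -0.006, -3.065]
ft_force: [0.8, 0.3, -0.2]
gripper_width: 0.6
```

```bash
python3 - <<'E'
from h import *
need([588,-125,114],166); snap('i')
E
```

```text
rot [-3.141 -0.006 -3.065] pt [ 585.3 -118.6  155.6] tool delta [-2.5 -6.5 41.6] F [ 0.8  0.3 -0.2] t 12.025
```

View pics/side_i.png

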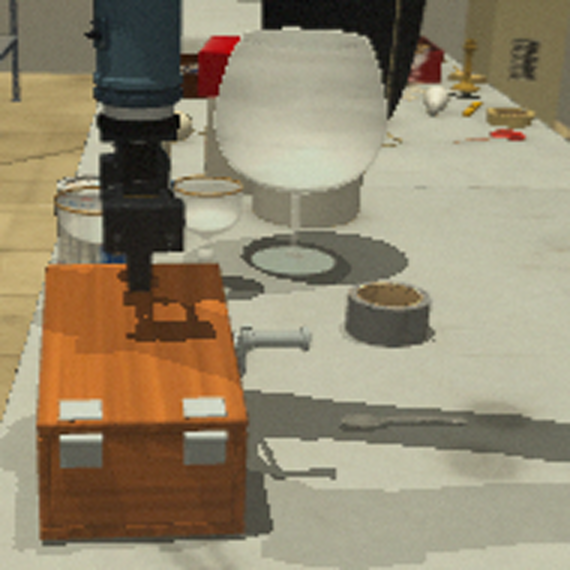

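The lid is low, with its free edge at side row 265, and the tip is on it. I'll take the last part slower.

Emit:
send_rows(steps=[0,0,0,0,-1,6,0,0,0,0,0,-1,6,0,0,0,0,0,-1,6,0,0,0,0,0,-1,6,0,0,0,0,0,0,5,0,0,0,0,0,0,5,0])

```text
clock: 12.88
tool_pos: [586.3, -122.6, 285.3]
ee_rot: [-3.141, -0.007, -3.065]
ft_force: [-0.1, -0.0, 1.5]
gripper_width: 0.6
```

Emit:
send_rows(steps=[0,0,0,0,0,4,0,0,0,0,0,0,4,0])

```text
clock: 13.12
tool_pos: [586.5, -122.8, 280.5]
ee_rot: [3.141, -0.007, -3.065]
ft_force: [-20.6, 5.8, 61.4]
gripper_width: 0.5
```

The lid bottomed out at a tip height of 114.5 mm, against 114 expected when shut. I'm backing off at once.

Emit:
send_rows(steps=[0,0,0,0,0,-8,0,0,0,0,0,0,-30,0,0,0,0,0,0,-60,0,0,0,0,0,0,-60,0,0,0,0,0,0,-50,0,0,0,0,0,0,0,0])

```text
clock: 13.88
tool_pos: [588.1, -122.9, 496.0]
ee_rot: [3.141, -0.005, -3.065]
ft_force: [0.4, -0.1, -0.3]
gripper_width: 0.6
```

```bash
python3 - <<'E'
from h import *
need([588,-125,114],166); snap('j')
E
```

```text
rot [ 3.141 -0.005 -3.065] pt [ 587.2 -122.9  330. ] tool delta [ -1.7  -2.4 216. ] F [ 0.4 -0.1 -0.3] t 13.875
```

View pics/side_j.png

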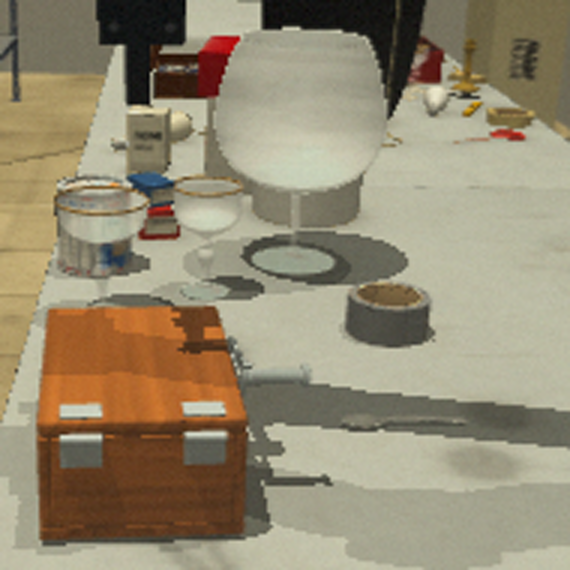

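View pics/top_j.png

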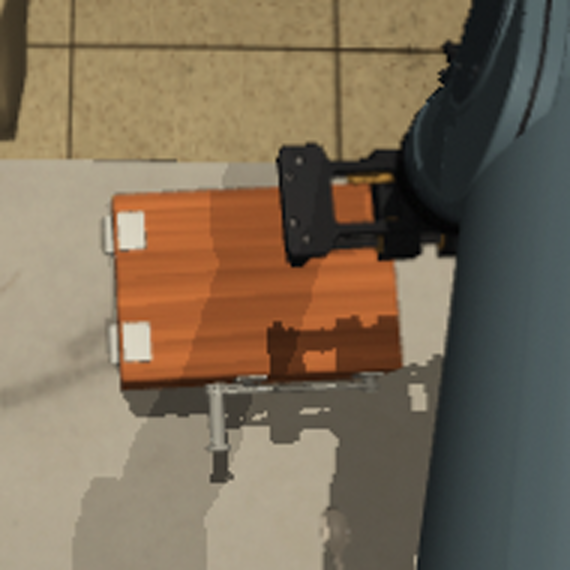

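```bash
python3 - <<'E'
from h import *
T=lambda s,t:tri((250+(s[0]-1)/3,100+(s[1]-1)/3),(290+(t[0]-1)/3,90+(t[1]-1)/3))
print(T((218,308),(401,369)), T((243,424),(123,383)))
for z in (114,129):print(z,(proj('side',[508,-182,z])-[250,100])*3)
print(monitor.state()['joint_vel'].round(3))
E
```

```text
(array([ 507.26049492, -182.55829548,  110.07852455]), np.float64(1.443623233493482)) (array([493.46715097,  62.52109723, 105.61834616]), np.float64(6.246130843949297))
114 [217.0989322  303.68371539]
129 [217.49500345 289.77179029]
[ 0.001  0.027 -0.008  0.035 -0.002 -0.003  0.   ]
```

The free edge measures about 110 mm high, against 114 for fully shut and 129 at the tolerance, so the lid is flat. The hand is 200 mm clear, so I'm handing in.

Emit:
send_rows(steps=[0,0,0,0,0,0,0,0,0,0,0,0,0,0,0,0,0,0,0,0,0])

```text
clock: 14.35
tool_pos: [586.4, -121.8, 487.2]
ee_rot: [3.138, -0.02, -3.065]
ft_force: [-0.1, -0.2, -0.2]
gripper_width: 0.1
```

```bash
python3 - <<'E'
from h import *
print(monitor.state()['ft_force'].round(1)); order.close_job()
E
```

```text
[-0.1 -0.2 -0.2]
the job is handed in; nothing more can be done
```

The stay is unlocked and the lid is shut, and I handed the job in at about 14.4 s of the 48 s allowed. No verdict was reported.

- **Unlocking:** I gripped the stay's knob and lifted it about 44 mm along its arc, past centre. The lid sank from 1.05 rad to about 0.84 rad and stayed there after I let go. I had no direct reading of the knee angle; that it passed centre rests on the lid sinking and the length of the lift.
- **Closing:** I pressed the lid down with closed fingers at under 1 rad/s. It bottomed out at a tip height of 114.5 mm, against 114 mm expected when shut.
- **Final checks:** The free edge measured about 110 mm high, where 114 mm is fully shut and 129 mm is the tolerance. The hand was about 200 mm above the lid and the wrist force was near 0 N.

**Checks that were off:**
- **Contact force:** As the lid met its seat, the wrist force read a brief 61 N through the fingertips. That is below the 120 N wrist limit and I backed off at once. The 40 N limit is for the arm and gripper body, and only the fingertips were pressing.
- **Hinge corner:** A last measurement of the near hinge corner disagreed by 6 mm between the two cameras, because I matched different points on its edge. I did not use it.
- **Hand drift:** The hand sank about 9 mm while holding still just before hand-in, still far from the lid.

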